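# Extend the telescoping pan brush and hold it in the pan

## Robot

A 7-joint arm with a two-finger parallel gripper is mounted at the origin on the work surface. World frame = base frame: x ahead of the robot, y to its left, z up, the work surface at z = 0. Lengths are in m, angles in rad, forces in N, time in s.
With the tool pointing down it reaches from about 0.425 to 1.025 m from the base axis. Payload 9.4 kg.
Tool frame: the origin (TCP) lies between the finger pads; the fingertips stand 11 mm ahead of it and the grasp point (between the pads) lies 8 mm behind it; z points along the fingers, y is the direction in which the jaws open and shut (so a half turn about z gives the same grasp; the last joint's range is limited). The gripper opens to 85 mm and grips with 20 to 120 N. Pads are 22 mm wide; open, the fingers measure 114 mm over their backs; the gripper's body (76 mm by 85 mm) begins 54 mm behind the grasp point. The pads swing forward as they close: fully open they stand 13 mm farther back than shut.
Start: joints at [-1.224, 0.599, -0.003, 1.599, 0.002, 0.943, -0.08], TCP at [0.298, 0.661, 0.242] pointing down, gripper open.
Joint ranges: [-2.57, 2.57], [-0.35, 1.97], [-1.29, 1.29], [0.11, 2.56], [-1.05, 4.19], [0.11, 1.86], [-2.63, 2.63]. Speed limits (rad/s): [2.22, 2.22, 3.01, 3.01, 3.14, 3.14, 3.14].

## Interface

Orientations are given as [roll, pitch, yaw] about the fixed x, y, z axes, in that order (R = Rz(yaw) Ry(pitch) Rx(roll)).
In Python, from rig import ctrl gives the robot as it stands.
- The arm moves only by the shell command python3 -m jog 'ROWS' [FORCE]. ROWS is text: rows parted by semicolons, each of 5 numbers parted by spaces: the finger opening in mm, from 0 to 85.4, then the shift along the world's x, y, z in mm, then the turn about the world's z in rad. In form: hand tx ty tz yaw; .... A call has 1 to 5 rows; each row is the pose to reach, as a shift and turn from the pose commanded when the call began; what a row does not reach only later rows make up. A row lasts 1/8 s, in which the tool goes at most 62.5 mm and 10.7 degrees, less where a joint would pass 70% of its speed; a pose out of reach is approached as far as the arm can. A call with a gripper value outside its range is refused whole. The fingers move at their own pace and stop on an object; FORCE is the grip in N (left out, the last holds). Time passes only in rows, so rows that repeat a pose let the fingers close. It gives the time, the measured TCP pose, the force and the opening at its end, in the units of the state.
- ctrl.get_state(): the state, without advancing time (a new reading comes with each control period).
- ctrl.get_image(name): name is "side" or "top" or "wrist"; returns a dict with "img" (480x640x3 uint8, red, green, blue), "fov_y" (degrees; the focal length in pixels is half the picture's height over the tangent of half this angle, whatever the lens; pixels are square), "cx", "cy" (the principal point, pixels), "extrinsics" (4x4, takes a point from camera to world coordinates). Camera axes: x right, y down, z forward; pixel columns grow to the right and rows downward; lengths in m; the calibration is good to about 2 mm. A picture is of the moment at which its call begins. There is no depth.
- ctrl.close_job(): hands the job in, once; it reports no verdict.
Trained networks look in the newest picture that a camera, given by its name, has taken for a name from the list of things; names that differ only in an ending like _2 or _b are one class to them, and where a whole thing is asked for, a point or a joint stands for the part that bears it (a point fixed in the world has none). Each returns a list of dicts, best first, with "confidence" (0 to 1); they miss things now and then, are a little off and sometimes report something else, mostly with a low value. They report only what shows in the picture. A call takes as long as a camera call.
- ctrl.find_in(thing, camera): "point" ([x, y, z] in m, in world coordinates, good to about 4 mm: the middle of the surface that is visible of it).
- ctrl.pinpoint(thing, camera): "point" ([x, y, z] in m, in world coordinates, good to about 4 mm: a listed point, or the origin of a listed thing).
The state is a dict: "time": time; "qpos": joint angles; "dq": joint speeds; "joint_torque": joint torques, N m; "ee_pos": TCP position; "tcp_rot": TCP orientation; "contact_force": force on the tool from outside, world axes, zero at the start; "wrist_torque": the same for the moment, N m; "width": finger opening in m.
Only numpy, scipy, OpenCV 4.12 (cv2) and the standard library are available. Lean on these libraries where they do the work, as an engineer would, in place of code of your own. Each camera call takes 0.05 s, during which the arm holds its last target. There are 200 camera calls.

## Task

Take the telescoping pan brush by its grip, squeeze the release button and, with the brush head still standing in its holder, pull the handle up to its second stop (fully out). Then lift the extended brush out and finish while still holding it upright and fully extended, with its bristles down inside the frying pan around the middle, below the rim but not touching the pan. Leave the pan, the holder and the jars and mug around them where they are.

Things in the scene. Friction and masses are not known exactly. Their poses are not given: they have to be found in the camera images.
- brush: Pan brush, about 0.45 kg, upright in the holder. Origin: centre of the bristles' underside; z up along the handle, x towards the release button. Round head 54 mm wide, 34 high; steel outer tube 22 mm wide, collar 27 mm ending at z = 143. An inner tube slides up from it with the grip: black block 24 x 24 x 50 mm, top at z = 202 pushed in, 282 at the second stop.
- grip_mid (a point): Point to grip: on the handle's axis in the grip block, level with the button's centre, 178 mm above the brush origin with the handle pushed in (24 mm below the grip's top). Axes as the brush. It rises with the handle.
- button_face (a point): Centre of the outer face of the release button: a white rectangular button 14 mm wide and 16 mm tall in the grip's +x face, standing out 5 mm from it (17 mm from the axis). A two-finger grasp at grip_mid closing along the brush's x axis presses it (29 mm over button and grip before, 24 mm when flush).
- release (a joint): Release button: 0 = out, 0.005 = pressed flush. Spring-loaded, 3 N to start and 7 N to press flush; springs out when let go. The handle is unlocked beyond about 0.004.
- stem (a joint): How far the handle is pulled out, m: 0 = in, locked unless the button is pressed; 0.040 = first stop (catches if the button is out, passes freely while it is pressed); 0.080 = second stop, end of travel. Friction 1 N, less than the lower part's weight: with the button pressed the head stays in the holder while the grip is pulled up, and hangs at the second stop when lifted.
- holder: White round ceramic cup, loose, 0.6 kg, 45 mm high, 73 mm across, wall 5 mm, inner floor 5 mm above its underside; it holds the brush head with about 3 mm play. Origin: centre of its underside.
- holder_rim (a point): Centre of the holder's mouth, 45 mm above its underside.
- pan: Round dark steel frying pan, loose, 1.4 kg, 230 mm across at the rim, 184 mm across at the bottom, 45 mm high, straight handle along its +x reaching 290 mm from the centre and 68 mm high. Origin: centre of its underside.
- pan_floor (a point): Centre of the pan's inner floor, 5 mm above its underside; the rim is 40 mm higher. The flat inner floor is about 175 mm across.
- jar: Bystander: coffee jar, 68 mm across, 110 mm high. Origin: centre of its underside.
- mug: Bystander: mug, 80 mm across, 90 mm high. Origin: centre of its underside.
- spice: Bystander: small spice bottle, 46 mm across, 100 mm high. Origin: centre of its underside.

How it is judged:
On the way, in this order (a step that is already met when the one before it is completed fails the run):
1. the release button is pressed with the handle still pushed in and the head in its holder (value of joint release above 0.0035 m and value of joint stem below 0.01 m and z of brush in the frame of holder below 0.025 m), for 0.05 s.
2. the handle is pulled to the second stop while the head stands in its holder (value of joint stem above 0.073 m and z of brush in the frame of holder below 0.025 m), for 0.05 s.
3. the extended brush is lifted clear of the holder (value of joint stem above 0.073 m and z of brush in the frame of holder_rim above 0.005 m), for 0.1 s.
At the end, for the whole second after the job is handed in: For the last second the fingers hold the brush still, upright within 0.2 rad, stem above 0.073 m, bristles within 50 mm of the pan's centre and 2 to 40 mm above its inner floor, touching neither pan nor holder; pan, holder, jar, mug and spice bottle within 30 mm of their start (value of joint stem above 0.073 m and angle between brush's own z axis and vertical below 0.2 rad and horizontal distance between brush and pan_floor below 0.05 m and z of brush in the frame of pan_floor between 0.002 and 0.04 m and contact force between brush and the fingers above 2 N and contact force between brush and pan below 0.1 N and contact force between brush and holder below 0.1 N and linear speed of brush below 0.03 m/s and distance of each of pan, holder, jar, mug, spice from where it was at the start of the episode below 0.03 m and angle between holder's own z axis and vertical below 0.1 rad); the arm keeps its last pose, push and grip.
It fails at once if pan, holder or a bystander is pushed more than 40 mm or the holder is lifted or tipped over (distance of any of pan, holder, jar, mug, spice from where it was at the start of the episode above 0.04 m or angle between holder's own z axis and vertical above 0.5 rad).
It also fails if it takes over 38 s, if anything falls off the work surface, if the arm or the gripper's body presses on something with over 40 N, if the wrist force passes 120 N, or if a joint passes its speed limit or range.

## Working session

There is one attempt and no reset: what is moved stays moved. The work goes in short steps, Python scripts to look and compute and a shell command to move; the robot and the scene stay as the last step left them, time stands still between calls to the robot, and variables do not carry over. Pictures are saved under pics/ and viewed, about 8 in all and at most 12, crops included, and the job is handed in when it is done.

```bash
mkdir -p pics; ls; python3 - <<'E'
from rig import ctrl
import cv2,numpy as np
for c in ("side","top"):
    d=ctrl.get_image(c); cv2.imwrite(f"pics/{c}0.png",d["img"][:,:,::-1])
    print(c,d["fov_y"],np.round(d["extrinsics"][:3],3).tolist())
    for t in ["brush","grip_mid","button_face","holder","holder_rim","pan","pan_floor","jar","mug","spice"]:
        print(t,[(np.round(r["point"],3).tolist(),round(r["confidence"],2)) for r in ctrl.pinpoint(t,c)[:2]])
s=ctrl.get_state(); print(s["time"],s["ee_pos"],s["tcp_rot"],s["width"])
E
```

```text
pics
side 52.61624039773973 [[0.968, -0.101, 0.229, 0.327], [-0.249, -0.478, 0.842, -1.128], [0.025, -0.872, -0.488, 0.785]]
brush [([0.494, -0.173, 0.007], 0.57), ([0.499, -0.17, 0.183], 0.27)]
grip_mid [([0.499, -0.168, 0.184], 0.73)]
button_face []
holder [([0.495, -0.172, -0.0], 0.72)]
holder_rim [([0.498, -0.172, 0.044], 0.72), ([0.582, 0.248, 0.003], 0.26)]
pan [([0.586, 0.247, -0.0], 0.93)]
pan_floor [([0.585, 0.245, 0.002], 0.81), ([0.586, 0.247, -0.002], 0.57)]
jar [([0.796, -0.017, -0.002], 0.91), ([0.5, -0.174, 0.045], 0.31)]
mug [([0.567, 0.541, -0.002], 0.97)]
spice []
top 50.24317837904629 [[-0.02, -0.998, 0.067, 0.533], [-1.0, 0.019, -0.011, 0.033], [0.009, -0.068, -0.998, 1.772]]
brush [([0.499, -0.176, 0.008], 0.76)]
grip_mid [([0.499, -0.168, 0.186], 0.56)]
button_face []
holder [([0.494, -0.172, 0.0], 0.59)]
holder_rim [([0.498, -0.167, 0.044], 0.59), ([0.586, 0.247, 0.005], 0.4)]
pan [([0.584, 0.249, -0.001], 0.81)]
pan_floor [([0.582, 0.252, 0.008], 0.81)]
jar [([0.799, -0.017, -0.003], 0.67)]
mug [([0.566, 0.54, 0.004], 0.91), ([0.499, -0.165, 0.185], 0.3)]
spice [([0.507, -0.511, -0.002], 0.76)]
1.1 [0.29815241 0.66088655 0.24231222] [3.14149345e+00 7.34689041e-05 2.71782980e+00] 0.0855781085013294
```

```bash
python3 - <<'E'
import cv2,numpy as np
t=cv2.imread("pics/top0.png"); s=cv2.imread("pics/side0.png")
cv2.imwrite("pics/a.png",np.hstack([cv2.resize(t,(400,300)),cv2.resize(s,(400,300))]))
from math import tan,radians
E=dict(top=(50.243,[[-0.02,-0.998,0.067,0.533],[-1.0,0.019,-0.011,0.033],[0.009,-0.068,-0.998,1.772]]),side=(52.616,[[0.968,-0.101,0.229,0.327],[-0.249,-0.478,0.842,-1.128],[0.025,-0.872,-0.488,0.785]]))
out=[]
for c,im in(("top",t),("side",s)):
    f=240/tan(radians(E[c][0]/2));M=np.array(E[c][1]);p=M[:,:3].T@(np.array([.499,-.168,.185])-M[:,3]);u=int(320+f*p[0]/p[2]);v=int(240+f*p[1]/p[2]);print(c,u,v)
    out.append(cv2.resize(im[v-30:v+30,u-30:u+30],(400,400),interpolation=cv2.INTER_CUBIC))
cv2.imwrite("pics/b.png",np.hstack(out))
E
```

```text
top 380 284
side 282 259
```

View pics/a.png

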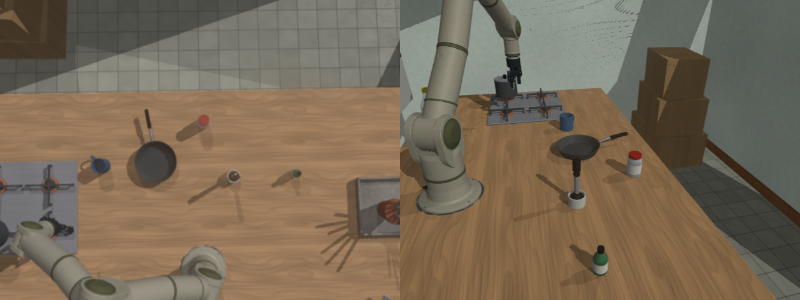

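View pics/b.png

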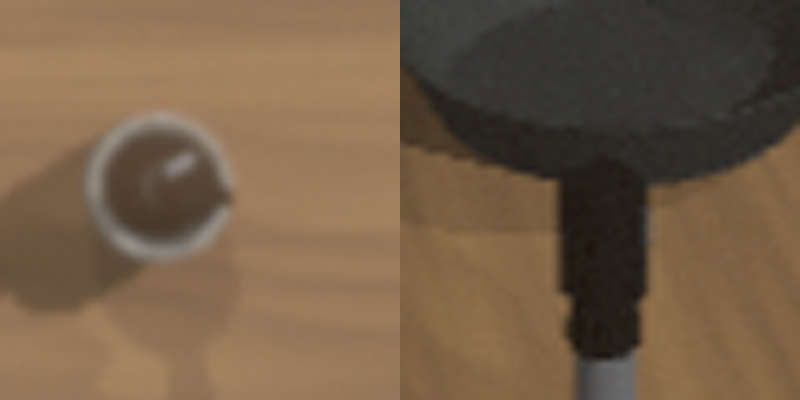

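The top crop shows the white button edge at about pixel (377, 279), with the grip axis near (380, 284). That puts the button towards world (+x, +y), so brush yaw is about 0.55–0.65 rad. The network points agree between the two cameras and with the given heights. I'll move to hover above the brush.

```bash
python3 -m jog '85 10 -40 30 0; 85 25 -100 58 0; 85 40 -160 58 0; 85 55 -220 58 -0.1; 85 70 -280 58 -0.2' 50
python3 -m jog '85 15 -60 0 -0.1; 85 30 -120 0 -0.2; 85 45 -180 0 -0.3; 85 60 -240 0 -0.35; 85 75 -300 0 -0.35'
python3 -m jog '85 14 -60 0 0; 85 28 -120 0 0; 85 42 -180 0 0; 85 56 -250 0 0; 85 56 -250 0 0'
python3 - <<'E'
from rig import ctrl
import cv2,numpy as np
d=ctrl.get_image("wrist"); cv2.imwrite("pics/w1.png",d["img"][:,:,::-1])
print(d["fov_y"],d["cx"],d["cy"],np.round(d["extrinsics"],4).tolist())
for t in ["brush","grip_mid","button_face","holder_rim"]:
    print(t,[(np.round(r["point"],4).tolist(),round(r["confidence"],2)) for r in ctrl.pinpoint(t,"wrist")[:2]])
E
```

```text
time: 1.72
ee_pos: [0.3679, 0.3818, 0.3006]
tcp_rot: [3.141, 0.0, 2.514]
contact_force: [1.1, -0.2, 0.2]
width: 0.0851
time: 2.35
ee_pos: [0.4428, 0.0819, 0.3007]
tcp_rot: [3.14, 0.0, 2.167]
contact_force: [0.6, 0.1, -0.7]
width: 0.0849
time: 2.98
ee_pos: [0.4984, -0.1709, 0.3005]
tcp_rot: [-3.141, 0.002, 2.161]
contact_force: [-0.7, 1.6, 0.2]
width: 0.0852
65.41459518980727 315.44676555327635 248.6604280210272 [[0.8302, 0.5313, 0.1687, 0.4557], [0.5575, -0.7912, -0.2516, -0.1065], [-0.0002, 0.3029, -0.953, 0.4328], [0.0, 0.0, 0.0, 1.0]]
brush [([0.499, -0.1727, 0.0038], 0.56)]
grip_mid [([0.4983, -0.1719, 0.1845], 0.74)]
button_face [([0.5113, -0.1607, 0.1814], 0.44), ([0.4987, -0.1745, 0.184], 0.21)]
holder_rim [([0.4963, -0.1731, 0.0028], 0.41)]
```

View pics/w1.png

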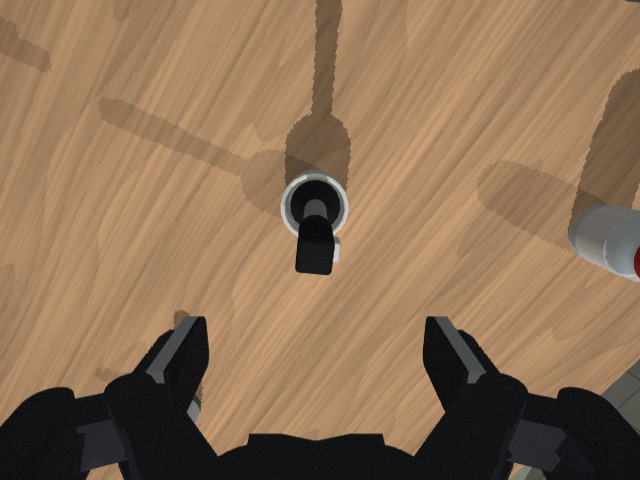

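The wrist view shows the grip top at about (315, 257) with the white button on its right, at (336, 249). The block is turned a few degrees clockwise. I'll measure its top face.

```bash
python3 - <<'E'
import cv2,numpy as np
from math import tan,radians
im=cv2.imread("pics/w1.png");f=240/tan(radians(65.4146/2))
M=np.array([[0.8302,0.5313,0.1687,0.4557],[0.5575,-0.7912,-0.2516,-0.1065],[-0.0002,0.3029,-0.953,0.4328]])
def w(u,v,z):
    d=M[:,:3]@[(u-315.447)/f,(v-248.66)/f,1];return M[:,3]+d*(z-M[2,3])/d[2]
def px(p):
    c=M[:,:3].T@(np.array(p)-M[:,3]);return np.round([315.447+f*c[0]/c[2],248.66+f*c[1]/c[2]],1)
g=cv2.cvtColor(im,cv2.COLOR_BGR2GRAY)
# bottom edge (top-face edge at z=.207): dark-to-wood crossing per column
L=[]
for u in range(300,329,2):
    col=g[262:285,u].astype(float);v=262+np.argmax(col>60);L.append(w(u,v,.207)[:2])
L=np.array(L);p=np.polyfit(L[:,0],L[:,1],1);print("edge yaw",np.arctan(p[0]),"mid edge",L.mean(0))
y=np.arctan(p[0])
print("axis from edge",L.mean(0)+12*1e-3*np.array([-np.sin(y),np.cos(y)]))
for r in(262,266,270):
    row=g[r,280:350]<60;k=np.flatnonzero(row)+280;print(r,k[0],k[-1],w(k[0],r,.207)[:2],w(k[-1],r,.207)[:2])
for yy in(.45,.5,.55,.6):
    a=np.array([np.cos(yy),np.sin(yy)]);b=np.array([-a[1],a[0]]);c=np.array([.4985,-.172])
    print(yy,[px([*(c+.012*(i*a+j*b)),.207]).tolist() for i,j in((-1,-1),(1,-1),(1,1),(-1,1))])
cv2.imwrite("pics/c.png",cv2.resize(im[190:290,265:365],(600,600),interpolation=cv2.INTER_CUBIC))
E
```

```text
edge yaw 0.49711921217176713 mid edge [ 0.50444805 -0.18086055]
axis from edge [ 0.49872531 -0.17031303]
262 296 332 [ 0.49032217 -0.18051825] [ 0.5094863  -0.16764707]
266 295 331 [ 0.49127502 -0.18316904] [ 0.51050531 -0.17025336]
270 296 330 [ 0.49330654 -0.18511815] [ 0.51153138 -0.1728777 ]
0.45 [[293.0, 273.2], [329.7, 278.0], [335.5, 243.0], [297.7, 237.9]]
0.5 [[293.9, 274.1], [330.7, 277.3], [334.7, 242.0], [296.7, 238.7]]
0.55 [[294.7, 275.1], [331.7, 276.5], [333.8, 241.1], [295.7, 239.5]]
0.6 [[295.7, 275.9], [332.7, 275.6], [332.9, 240.1], [294.7, 240.5]]
```

View pics/c.png

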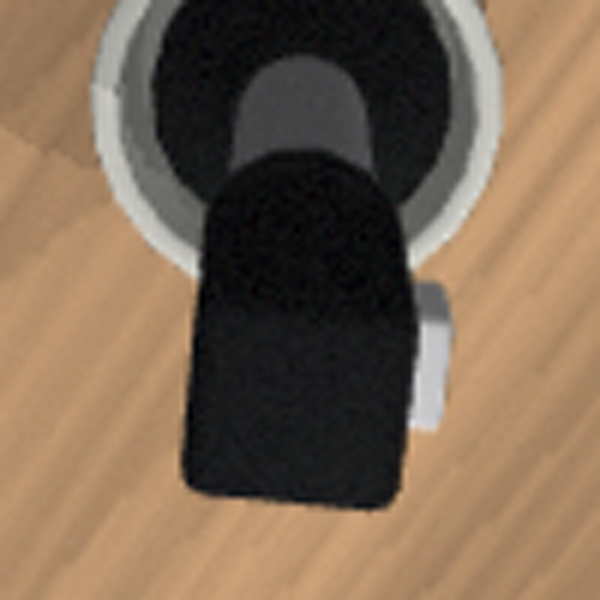

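Both the edge measurement and the networks give the axis at (0.4985, -0.171) with yaw 0.50. I'll turn -0.09, descend 125 mm so the TCP is at 0.175, and close.

```bash
python3 -m jog '60 0 0 -40 -0.09; 60 0 0 -85 -0.09; 60 0 0 -110 -0.09; 60 0 0 -125 -0.09; 60 0 0 -125 -0.09' 50
python3 -m jog '36 0 0 0 0; 36 0 0 0 0; 0 0 0 0 0; 0 0 0 0 0; 0 0 0 0 0' 50
python3 -m jog '0 0 0 0 0; 0 0 0 0 0'
python3 - <<'E'
from rig import ctrl
import numpy as np
for c in("side","wrist"):
  ctrl.get_image(c)
  for t in ["grip_mid","holder","brush"]:
    print(c,t,[(np.round(r["point"],4).tolist(),round(r["confidence"],2)) for r in ctrl.pinpoint(t,c)[:2]])
E
```

```text
time: 3.85
ee_pos: [0.4983, -0.1653, 0.1749]
tcp_rot: [-3.141, -0.001, 2.079]
contact_force: [-0.4, -0.7, 0.6]
width: 0.0596
time: 4.47
ee_pos: [0.498, -0.1669, 0.1762]
tcp_rot: [3.142, 0.0, 2.077]
contact_force: [-4.3, -1.1, 8.0]
width: 0.0233
time: 4.72
ee_pos: [0.498, -0.167, 0.1762]
tcp_rot: [3.142, 0.0, 2.077]
contact_force: [-3.7, -1.1, 9.0]
width: 0.0237
side grip_mid [([0.4985, -0.1677, 0.1809], 0.47)]
side holder [([0.4942, -0.1712, 0.0006], 0.72)]
side brush [([0.4961, -0.1726, 0.0049], 0.91)]
wrist grip_mid [([0.5006, -0.1752, 0.1838], 0.98)]
wrist holder []
wrist brush [([0.4975, -0.1727, 0.0037], 0.57)]
```

Width is 23.7 mm, so the button is flush. Now I'll pull up to the second stop.

```bash
python3 -m jog '0 0 0 8 0; 0 0 0 18 0; 0 0 0 30 0; 0 0 0 42 0; 0 0 0 54 0'
python3 -m jog '0 0 0 10 0; 0 0 0 18 0; 0 0 0 24 0; 0 0 0 28 0; 0 0 0 28 0'
python3 - <<'E'
from rig import ctrl
import numpy as np,cv2
for c in("side","wrist"):
  d=ctrl.get_image(c);im=d["img"][:,:,::-1]
  cv2.imwrite(f"pics/{c}2.png",cv2.resize(im[150:350,180:380],(600,600)) if c=="side" else im)
  for t in ["grip_mid","holder","brush"]:
    print(c,t,[(np.round(r["point"],4).tolist(),round(r["confidence"],2)) for r in ctrl.pinpoint(t,c)[:2]])
E
```

```text
time: 5.75
ee_pos: [0.4984, -0.1662, 0.2303]
tcp_rot: [3.141, 0.0, 2.078]
contact_force: [-1.7, -1.4, -1.3]
width: 0.0231
time: 6.38
ee_pos: [0.4985, -0.166, 0.2572]
tcp_rot: [3.141, -0.0, 2.078]
contact_force: [0.5, -0.5, -4.5]
width: 0.0235
side grip_mid [([0.5026, -0.1648, 0.2629], 0.65), ([0.5089, -0.5107, -0.0011], 0.29)]
side holder [([0.4936, -0.1723, 0.0028], 0.88)]
side brush [([0.4952, -0.1713, 0.0087], 0.75)]
wrist grip_mid [([0.4999, -0.1703, 0.2654], 0.9)]
wrist holder []
wrist brush [([0.4971, -0.1737, 0.0071], 0.78)]
```

View pics/side2.png

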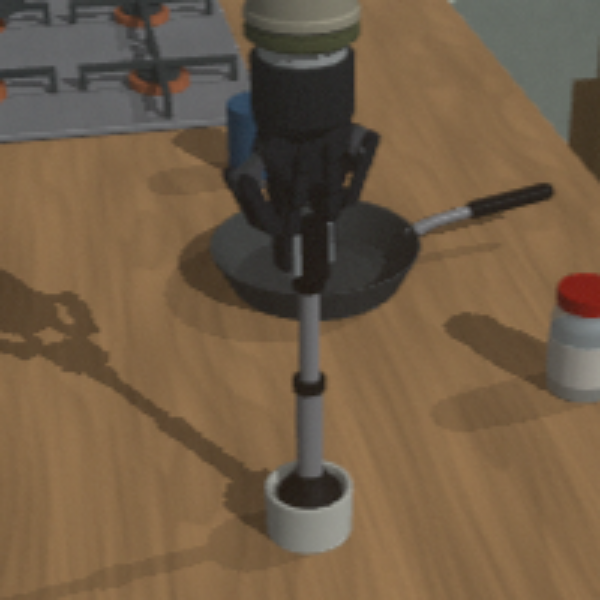

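The side view shows the inner tube fully out, with the collar at about (310, 383) and the head in the cup at (310, 490). The wrist force shows the brush weight hanging. I'll lift 90 mm, then carry it to the pan.

```bash
python3 -m jog '0 0 0 10 0; 0 0 0 30 0; 0 0 0 55 0; 0 0 0 80 0; 0 0 0 95 0'
python3 -m jog '0 4 20 0 0; 0 12 60 0 0; 0 22 105 0 0; 0 32 150 0 0; 0 41 195 0 0'
python3 -m jog '0 10 45 0 0; 0 19 90 0 0; 0 28 135 0 0; 0 38 180 0 0; 0 45 215 0 0'
python3 -m jog '0 1 6 0 0; 0 1 6 0 0; 0 1 6 0 0'
python3 - <<'E'
from rig import ctrl
import numpy as np,cv2
for c in("side","wrist"):
  d=ctrl.get_image(c);im=d["img"][:,:,::-1]
  cv2.imwrite(f"pics/{c}3.png",cv2.resize(im[80:280,180:380],(600,600)) if c=="side" else im)
  for t in ["grip_mid","holder","brush","pan_floor"]:
    print(c,t,[(np.round(r["point"],4).tolist(),round(r["confidence"],2)) for r in ctrl.pinpoint(t,c)[:2]])
E
```

```text
time: 7.4
ee_pos: [0.4986, -0.1665, 0.354]
tcp_rot: [3.14, 0.001, 2.078]
contact_force: [0.4, 0.2, -5.0]
width: 0.0236
time: 8.02
ee_pos: [0.5395, 0.0301, 0.3524]
tcp_rot: [-3.142, 0.0, 2.078]
contact_force: [0.2, -0.4, -4.2]
width: 0.0234
time: 8.65
ee_pos: [0.5843, 0.246, 0.352]
tcp_rot: [-3.141, -0.0, 2.079]
contact_force: [0.8, -0.6, -5.0]
width: 0.0237
time: 9.02
ee_pos: [0.5854, 0.2482, 0.3524]
tcp_rot: [-3.141, 0.001, 2.076]
contact_force: [-0.2, 0.6, -4.0]
width: 0.0235
side grip_mid [([0.5871, 0.2454, 0.3585], 0.71), ([0.5078, -0.5122, 0.0027], 0.51)]
side holder [([0.4951, -0.1721, -0.0008], 0.76)]
side brush [([0.5847, 0.2444, 0.1003], 0.72)]
side pan_floor [([0.5834, 0.2478, 0.0017], 0.63)]
wrist grip_mid [([0.5893, 0.2407, 0.3626], 0.98)]
wrist holder [([0.4984, -0.1702, 0.0037], 0.69)]
wrist brush [([0.587, 0.2459, 0.0998], 0.63)]
wrist pan_floor [([0.5841, 0.2462, 0.0063], 0.75)]
```

View pics/side3.png

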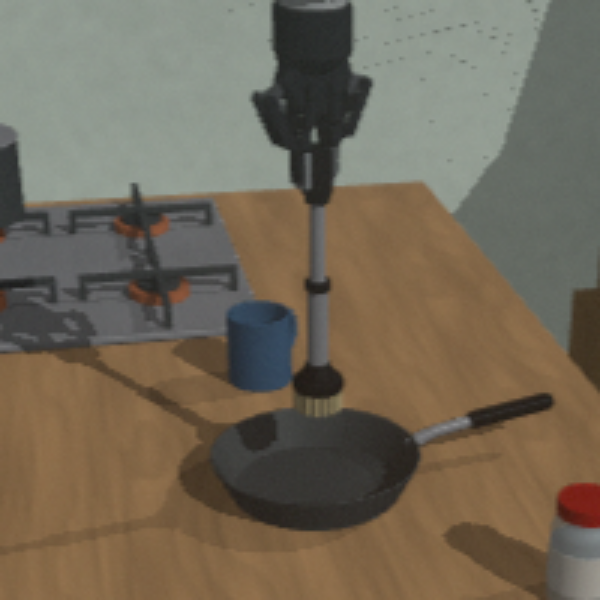

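The brush hangs upright and fully extended over the middle of the pan, with its underside at z ≈ 0.100 (head at about (318, 395)). I'll lower it 75 mm, to about 20 mm above the floor.

```bash
python3 -m jog '0 0 0 -15 0; 0 0 0 -35 0; 0 0 0 -55 0; 0 0 0 -68 0; 0 0 0 -75 0'
python3 -m jog '0 0 0 0 0; 0 0 0 0 0; 0 0 0 0 0'
python3 - <<'E'
from rig import ctrl
import numpy as np,cv2
for c in("side","wrist","top"):
  d=ctrl.get_image(c);im=d["img"][:,:,::-1]
  if c=="side": cv2.imwrite(f"pics/{c}4.png",cv2.resize(im[80:280,180:380],(600,600)))
  for t in ["grip_mid","brush","pan_floor","holder","jar","mug","spice"]:
    print(c,t,[(np.round(r["point"],4).tolist(),round(r["confidence"],2)) for r in ctrl.pinpoint(t,c)[:1]])
E
```

```text
time: 10.15
ee_pos: [0.5852, 0.2497, 0.2761]
tcp_rot: [-3.14, 0.0, 2.078]
contact_force: [0.6, 0.2, -4.3]
width: 0.0237
time: 10.52
ee_pos: [0.5857, 0.2498, 0.2779]
tcp_rot: [3.14, 0.0, 2.078]
contact_force: [-0.9, 0.1, -4.6]
width: 0.0234
side grip_mid [([0.5901, 0.2479, 0.2837], 0.58)]
side brush [([0.5837, 0.2472, 0.0277], 0.71)]
side pan_floor [([0.5867, 0.2483, 0.0053], 0.74)]
side holder [([0.496, -0.1706, 0.0024], 0.86)]
side jar [([0.7972, -0.0166, -0.0005], 0.72)]
side mug [([0.5695, 0.5407, -0.003], 0.72)]
side spice [([0.5095, -0.5124, 0.0005], 0.86)]
wrist grip_mid [([0.5864, 0.2398, 0.286], 0.55)]
wrist brush [([0.5842, 0.2428, 0.0228], 0.85)]
wrist pan_floor []
wrist holder []
wrist jar [([0.7921, -0.0215, 0.0003], 0.61)]
wrist mug [([0.7936, -0.0154, 0.0005], 0.32)]
wrist spice []
top grip_mid []
top brush [([0.5863, 0.2444, 0.0289], 0.7)]
top pan_floor [([0.5819, 0.2508, 0.0059], 0.63)]
top holder [([0.4976, -0.1696, -0.0003], 0.62)]
top jar [([0.7982, -0.0156, -0.0027], 0.63)]
top mug [([0.5654, 0.5426, 0.0005], 0.94)]
top spice [([0.5032, -0.5102, -0.0028], 0.47)]
```

View pics/side4.png

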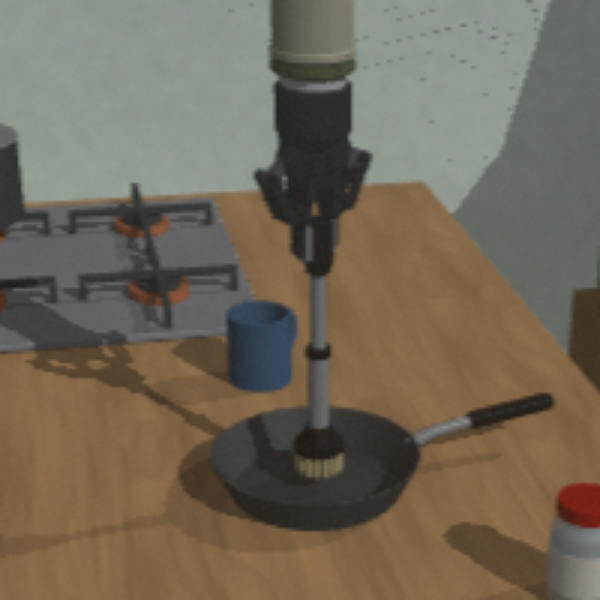

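The bristles are inside the pan near its middle, around (320, 465). The underside is about 21 mm above the floor, and the wrist still carries the full brush weight. I'll hand in.

```bash
python3 -c "
from rig import ctrl
ctrl.close_job()"
```

```text
the job is handed in; nothing more can be done
```

The job is handed in, with no verdict reported. I gripped the brush at its button, pulled the handle out to the second stop while the head stood in the holder, lifted it clear and lowered it into the pan.

The last checks before handing in, at about 10.5 s:

- **Grip:** the finger opening was 23.4 mm, so the button is pressed flush. The wrist reads about 4.6 N, which is the brush's own weight hanging free, with no sign of contact with the pan.
- **Extension:** the grip point measured 256–263 mm above the bristles' underside (258 expected when fully extended), and the brush was upright in the picture.
- **Position in the pan:** the bristles were within about 10 mm of the pan's centre and 18–24 mm above its floor.
- **Surroundings:** holder, pan, jar, mug and spice bottle were within about 5 mm of their first positions in the side and top cameras.

Some readings disagreed or were missing:

- **Off-target reading:** the wrist camera's low-confidence "mug" reading fell on the jar, and I ignored it.
- **Sideways spread:** the wrist camera placed the grip point 8 mm to the side of where the side camera did.
- **Missed detections:** in that last check, the wrist camera missed the pan floor, holder and spice bottle, and the top camera missed the grip.

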